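# Put the sampling swab into the open vial

## Task

Take the sampling swab out of its steel stand and push it, bud first, down into the one open vial in the rack until its collar sits on the vial's rim, then let go so that it stands there upright. Leave the dropper bottle where it stands.

Things in the scene. Friction and masses are not known exactly. Their poses are not given: they have to be found in the camera images.
- swab_grip (a point): Grip centre of a white rigid sampling swab, 150 mm long, 40 g, which starts upright, bud down, in a round dark steel stand fixed to the worktop (sleeve 34 mm across, 88 mm tall; foot 84 mm across). The handle is a round bar 16 mm across, 71 mm tall, taken from any side; this point is on its axis, 33 mm below its top, 38 mm above its lower end. z points from bud to handle.
- swab_collar (a point): Centre of the underside of the swab's collar (36 mm across, 4 mm thick, just below the handle), 42 mm below swab_grip and 75 mm above the bud's tip. At the start it rests on the stand's rim. Below it: a taper 16 mm long (20 mm across at the top, 10 mm at the bottom), a 6 mm shaft, a bud 9 mm across. z points from bud to handle.
- vial_mouth (a point): Centre of the open vial's mouth at rim height, 103 mm above the worktop, z up. Amber glass vial, 32 mm across, 26 mm inside, 90 mm deep, upright, fixed in any one of the three places of a grey rack (200 x 66 mm, places in a row 60 mm apart). The other two places hold like vials closed by white screw caps (35 mm across, tops 8 mm above the open rim).
- dropper_center (a point): Centre, half-way up, of a loose white dropper bottle, 33 mm across, 67 mm tall, standing on the worktop. A bystander, to be left where it stands.
Mind the look-alikes: they are no part of the job. What is shaped like the part that bears swab_grip but brown is not meant.

How it is judged:
By the outcome, as a careful person would: the job done as asked, in the order asked, and still so for the second after the job is handed in, with the robot touching nothing.
It also fails if it takes over 43 s, if anything falls off the work surface, if the arm or the gripper's body presses on something with over 40 N, if the wrist force passes 120 N, or if a joint passes its speed limit or range.

## Robot

A 7-joint arm with a two-finger parallel gripper is mounted at the origin on a cart in front of the work surface, level with it; the furniture and walls round the work are solid. World frame = base frame: x ahead of the robot, y to its left, z up, the work surface at z = 0. Lengths are in mm, angles in rad, forces in N, time in s.
With the tool pointing down it reaches from about 425 to 1025 mm from the base axis. Payload 3.6 kg.
Tool frame: the origin (TCP) lies at the very end of the fingers, on their centre line; the grasp point (between the pads) lies 19 mm behind it; z points along the fingers, y is the line along which they close (so a half turn about z gives the same grasp; the last joint's range is limited). The gripper opens to 85 mm and grips with 20 to 120 N. Pads are 22 mm wide; open, the fingers measure 114 mm over their backs; the gripper's body (76 mm by 85 mm) begins 54 mm behind the grasp point. The pads swing forward as they close: fully open they stand 13 mm farther back than shut.
Start: joints at [1.077, 0.591, 0.048, 1.609, -0.033, 0.943, -0.034], TCP at [282.197, -667.828, 231.302] pointing down, gripper open.
Joint ranges: [-2.69, 2.69], [-0.47, 2.24], [-1.27, 1.36], [0.19, 2.51], [-1.53, 4.68], [0.08, 2.07], [-3.09, 3.09]. Speed limits (rad/s): [2.57, 2.57, 3.14, 3.14, 3.14, 3.14, 3.14].

## Interface

Orientations are given as a rotation vector (axis times angle).
In Python, from station import env gives the robot as it stands. The module is installed in compiled form; this text tells all that it offers.
- The arm moves only by the tool drive_tool, never from a script. Its argument "commands" is a list of rows, each a list of 6 numbers: the shift along the world's x, y, z normalised to -1 to 1, where 1 is 300 mm, then the turn, a rotation vector about the world's x, y, z normalised to -1 to 1, where 1 is 30 degrees. In form: [[tx, ty, tz, wx, wy, wz], ...]. A call has 1 to 12 rows; each row is the pose to reach, as a shift and turn from the pose commanded when the call began; what a row does not reach only later rows make up. A row lasts 1/12 s, in which the tool goes at most 41.7 mm and 7.16 degrees, less where a joint would pass 70% of its speed; a pose out of reach is approached as far as the arm can. A call with a number of a shift or a turn outside -1 to 1 is refused whole. A call with a gripper value outside its range is refused whole. "hand" is the closure, from 0 (fully open) to 1 (shut), set as the call begins (left out, the last holds). The fingers move at their own pace and stop on an object; "squeeze" is the grip in N (left out, the last holds). Time passes only in rows, so rows that repeat a pose let the fingers close. It gives the time, the measured TCP pose, the force, the opening and the grip force at its end, in the units of the state.
- env.read_state(): the state, without advancing time (a new reading comes with each control period).
- env.capture(name): name is "scene" or "side" or "wrist"; returns the picture (384x512x3 uint8, red, green, blue); there is no depth.
- env.camera_model(name): a dict with "fx", "fy", "cx", "cy" (pixels), "dist_coeffs" ([k1, k2, p1, p2, k3] as OpenCV has them; the pictures are not rectified), "R" (3x3) and "t" (3): a world point X has camera coordinates R X + t. Camera axes: x right, y down, z forward; pixel columns grow to the right and rows downward; lengths in mm; the calibration is good to about 2 mm. A picture is of the moment at which its call begins: read the wrist's pose just before it. camera_model takes no time and is no camera call; for the wrist camera it gives the pose at the moment of the call.
- env.job_done(): hands the job in; it is judged then, once.
The state is a dict: "time_s": time; "joint_positions": joint angles; "joint_velocities": joint speeds; "joint_torque": joint torques, N m; "tool_pos": TCP position; "ee_rot": TCP orientation; "contact_force": force on the tool from outside, world axes, zero at the start; "moment": the same for the moment, N m; "gripper_width": opening from 0.0 (shut) to 1.0 (fully open); "finger_force": force on a finger pad.
Only numpy, scipy, OpenCV 4.12 (cv2) and the standard library are available. Lean on these libraries where they do the work, as an engineer would, in place of code of your own. Each camera call takes 0.05 s, during which the arm holds its last target. There are 200 camera calls.

## Working session

There is one attempt and no reset: what is moved stays moved. The work goes in short steps, Python scripts to look and compute and a tool call to move; the robot and the scene stay as the last step left them, time stands still between calls to the robot, and variables do not carry over. Pictures are saved under pics/ and viewed, at most 10 in all, crops included, and the job is handed in when it is done.

Besides the shell and the picture viewer there is one more tool, called after "Emit:" as name(argument=value, ...) on one line, values as JSON. drive_tool: Moves the arm, as the interface text tells. Scaled input: -1 to 1 covers 300 mm each way for a shift and 30 degrees each way for a turn. Its arguments: {"type":"object","properties":{"commands":{"type":"array","items":{"type":"array","items":{"type":"number"}}},"hand":{"type":"number"},"squeeze":{"type":"number"}},"required":["commands"]}

```bash
mkdir -p pics
python3 - <<'E'
from station import env
import cv2,numpy as np
s=env.read_state();print({k:np.round(v,3) for k,v in s.items()})
for n in("scene","side"):
    im=env.capture(n);cv2.imwrite(f"pics/{n}0.png",im[...,::-1])
    m=env.camera_model(n);R=np.array(m["R"]);print(n,m["fx"],m["dist_coeffs"],(-R.T@np.array(m["t"])).round(),R.round(2).tolist())
E
```

```text
{'time_s': np.float64(0.0), 'joint_positions': array([ 1.078,  0.592,  0.048,  1.61 , -0.033,  0.943, -0.034]), 'joint_velocities': array([-0.001,  0.001,  0.001,  0.   , -0.002, -0.001, -0.001]), 'joint_torque': array([-1.0000e-03, -5.4870e+01,  1.5470e+00, -1.9812e+01,  9.0000e-03,
        9.0000e-03, -0.0000e+00]), 'tool_pos': array([ 281.881, -667.092,  230.184]), 'ee_rot': array([-3.077e+00, -6.240e-01,  1.000e-03]), 'contact_force': array([-0.735,  0.049, -0.403]), 'moment': array([-0.047, -0.005,  0.039]), 'finger_force': np.float64(0.0), 'gripper_width': np.float64(1.0)}
scene 378.58654452313493 [0.02597635 0.         0.         0.         0.        ] [-587. -340.  906.] [[0.43, -0.9, -0.01], [-0.47, -0.21, -0.86], [0.77, 0.38, -0.51]]
side 363.458151690817 [-0.0037157  0.         0.         0.         0.       ] [ -27. 1328.  723.] [[-0.87, -0.48, 0.01], [-0.21, 0.36, -0.91], [0.43, -0.8, -0.42]]
```

View pics/scene0.png

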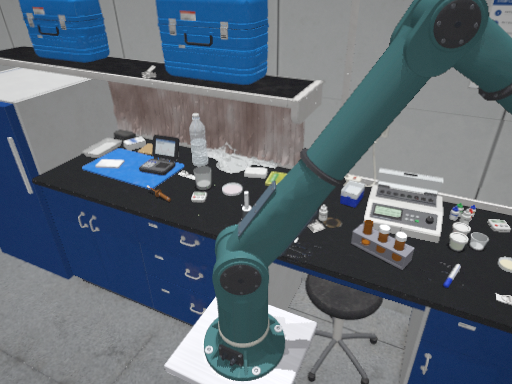

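View pics/side0.png

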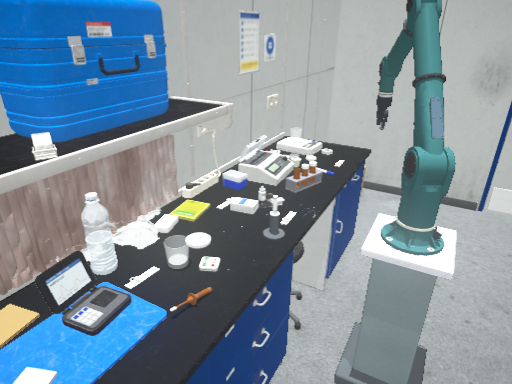

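The scene view shows the white swab in its stand near (246,202), the rack near (382,243) with its open vial apparently at (368,228), and the dropper at (323,213). A brown decoy lies at (160,193). In the side view the swab is at (275,210) and the rack at (303,178). I'll zoom in.

Run:
```python
import cv2,numpy as np
a=cv2.imread("pics/scene0.png");b=cv2.imread("pics/side0.png")
f=lambda im,x,y,w,h,k:cv2.resize(im[y:y+h,x:x+w],None,fx=k,fy=k,interpolation=cv2.INTER_CUBIC)
A=np.vstack([f(a,215,180,50,37,8),f(a,345,212,80,0+60,5)]) if 0 else np.hstack([f(a,220,180,50,75,8)[:600],f(a,345,215,80,60,5)[:0+300].repeat(1,0) if 0 else cv2.copyMakeBorder(f(a,345,212,80,60,5),0,300,0,0,cv2.BORDER_CONSTANT)])
B=np.hstack([f(b,255,185,50,75,8),cv2.copyMakeBorder(f(b,275,140,50,60,8),0,120,0,0,cv2.BORDER_CONSTANT)])
cv2.imwrite("pics/A.png",A);cv2.imwrite("pics/B.png",B);print(A.shape,B.shape)
```

```text
(600, 800, 3) (600, 800, 3)
```

View pics/A.png

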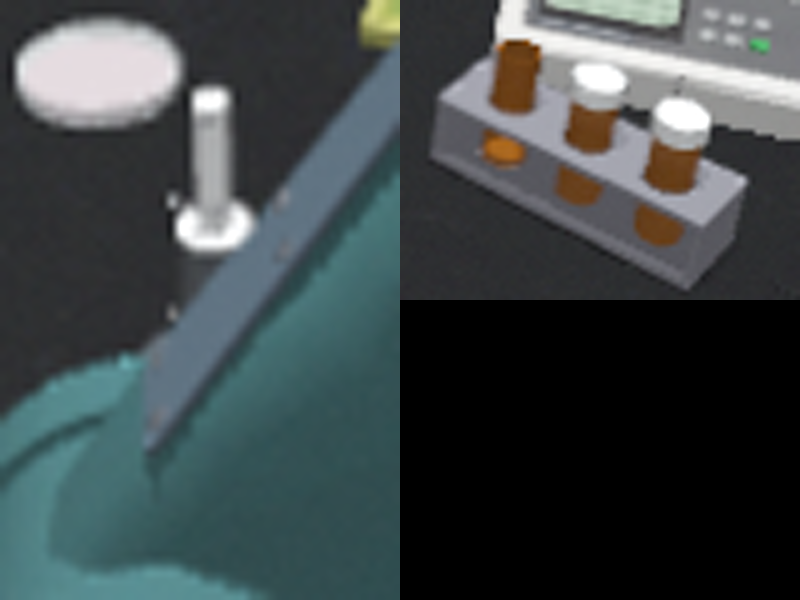

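View pics/B.png

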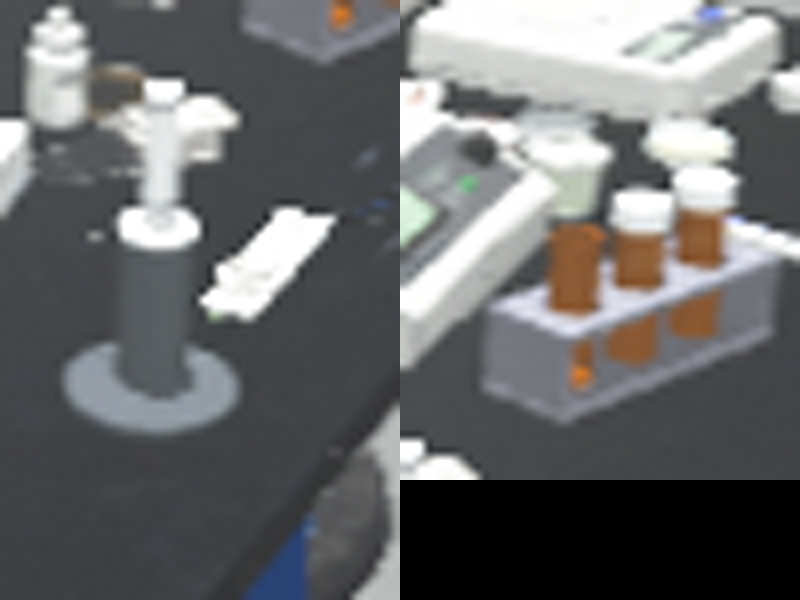

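```bash
cat > h.py <<'E'
from station import env
import cv2,numpy as np
from scipy.optimize import least_squares
def K(m): return np.array([[m["fx"],0,m["cx"]],[0,m["fy"],m["cy"]],[0,0,1.]])
def proj(m,X):
    return cv2.projectPoints(np.array(X,float).reshape(-1,1,3),cv2.Rodrigues(np.array(m["R"]))[0],np.array(m["t"],float),K(m),np.array(m["dist_coeffs"]))[0].reshape(-1,2)
def onz(m,uv,z):
    n=cv2.undistortPoints(np.array([[uv]],float),K(m),np.array(m["dist_coeffs"]))[0,0]
    R=np.array(m["R"]);c=-R.T@np.array(m["t"]);d=R.T@np.array([n[0],n[1],1]);return c+d*(z-c[2])/d[2]
def tri(ms,uvs,x0=(600,0,100)):
    r=least_squares(lambda X:np.concatenate([proj(m,X)[0]-u for m,u in zip(ms,uvs)]),x0);return r.x,r.fun
E
python3 - <<'E'
from h import *
S,D=env.camera_model("scene"),env.camera_model("side")
a=lambda u,v:((u+.5)/8-.5+220,(v+.5)/8-.5+180)
a2=lambda u,v:((u-400+.5)/5-.5+345,(v+.5)/5-.5+212)
b=lambda u,v:((u+.5)/8-.5+255,(v+.5)/8-.5+185)
b2=lambda u,v:((u-400+.5)/8-.5+275,(v+.5)/8-.5+140)
for n,z,p,q in [("top",163,a(211,98),b(165,90)),("collar",92,a(214,222),b(159,227)),("mouth",103,a2(519,49),b2(577,232)),("cap2",111,a2(599,76),b2(641,202)),("cap3",111,a2(683,111),b2(706,178))]:
    X,f=tri([S,D],[p,q]);print(n,z,X.round(1),f.round(2),onz(S,p,z).round(1)[:2],onz(D,q,z).round(1)[:2])
print("foot",onz(D,b(152,387),3).round(1))
p=b(60,128);print("dropper base",onz(D,b(57,122),0).round(1))
E
```

```text
top 163 [463.9 230.9 162.9] [-0.16  0.41 -0.2  -0.38] [466.6 231.6] [461.8 233.8]
collar 92 [463.6 231.6  93.1] [-0.2   0.46 -0.24 -0.43] [468.1 233.1] [462.2 232.4]
mouth 103 [ 553.9 -208.3  105.1] [ 0.02 -0.07  0.04  0.09] [ 556.5 -208. ] [ 556.6 -214.6]
cap2 111 [ 536.3 -265.   110.8] [-0.04  0.12 -0.08 -0.16] [ 536.8 -265. ] [ 534.9 -262.6]
cap3 111 [ 516.1 -322.   113.4] [-0.09  0.25 -0.18 -0.36] [ 521.  -322.1] [ 515.7 -324.1]
foot [463.8 228.    3. ]
dropper base [639. -14.   0.]
```

Both cameras agree: swab axis ≈ (464, 231) and open vial ≈ (555, -209). The heights, the 60 mm spacing and the reach all fit. Next I'll move over the rack.

Emit:
drive_tool(commands=[[0.5,1,0.2,0,0,0],[0.5,1,0.2,0,0,0],[0.5,1,0.2,0,0,0],[0.5,1,0.2,0,0,0],[0.5,1,0.2,0,0,0],[0.5,1,0.2,0,0,0],[0.5,1,0.2,0,0,0],[0.5,1,0.2,0,0,0],[0.5,1,0.2,0,0,0],[0.5,1,0.2,0,0,0]], hand=0)

```text
time_s: 0.93
tool_pos: [434.8, -363.7, 291.8]
ee_rot: [-3.076, -0.636, -0.003]
contact_force: [-0.1, 0.1, -0.1]
gripper_width: 0.999
finger_force: 0.0
```

Emit:
drive_tool(commands=[[0.25,0.5,0,0,0,0],[0.25,0.5,0,0,0,0],[0.25,0.5,0,0,0,0],[0.25,0.5,0,0,0,0],[0.25,0.5,0,0,0,0],[0.25,0.5,0,0,0,0],[0.25,0.5,0,0,0,0],[0.25,0.5,0,0,0,0]])

```text
time_s: 1.6
tool_pos: [505.8, -220.9, 290.9]
ee_rot: [3.08, 0.617, -0.003]
contact_force: [-0.4, -0.8, -0.0]
gripper_width: 1.002
finger_force: 0.0
```

Run:
```python
from h import *
s=env.read_state();m=env.camera_model("wrist");im=env.capture("wrist");cv2.imwrite("pics/w1.png",im[...,::-1])
np.save("w1.npy",m,allow_pickle=True)
R=np.array(m["R"]);print(s["time_s"],s["tool_pos"],s["ee_rot"],-R.T@np.array(m["t"]),R[2],proj(m,[[555,-209,103],[536,-265,111],[516,-322,111]]).round(1))
```

```text
1.6 [ 505.77189922 -220.8688105   290.85759903] [ 3.07958235e+00  6.16602135e-01 -2.60344686e-03] [ 579.95970451 -190.34516886  433.49106843] [-0.28961807 -0.1204492  -0.94953323] [[263.4 127.4]
 [300.6 161.7]
 [335.4 193.8]]
```

View pics/w1.png

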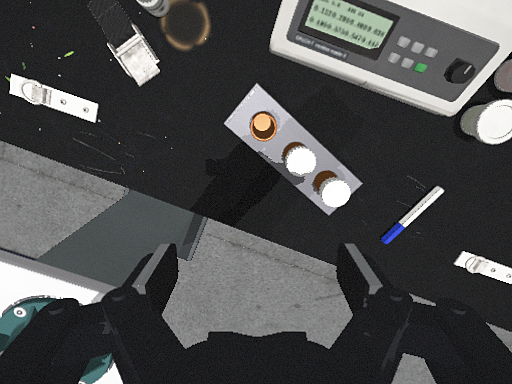

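The wrist view shows the open vial's mouth at (263,126), close to the predicted (263,127). The capped vials are at (300,160) and (335,193). I'll measure the mouth, then go to the swab.

Run:
```python
from h import *
m=np.load("w1.npy",allow_pickle=True).item();im=cv2.imread("pics/w1.png")
h=cv2.cvtColor(im,cv2.COLOR_BGR2HSV);c=im[100:150,238:288];h=h[100:150,238:288]
k=((h[...,0]>4)&(h[...,0]<25)&(h[...,1]>110)).astype(np.uint8)
cs=max(cv2.findContours(k,0,1)[0],key=cv2.contourArea);e=cv2.fitEllipse(cv2.convexHull(cs));print(e)
# mouth outer rim fit vs predicted projection of circle
for X in [(555,-209)]:
  t=np.linspace(0,6.28,9)[:-1];print(proj(m,np.c_[X[0]+16*np.cos(t),X[1]+16*np.sin(t),0*t+103]).round(1).tolist())
print(cv2.boundingRect(cs),onz(m,(e[0][0]+238,e[0][1]+100),103))
o=cv2.resize(c,None,fx=8,fy=8,interpolation=cv2.INTER_NEAREST);cv2.imwrite("pics/w1c.png",o)
```

```text
((24.81060791015625, 26.22384262084961), (26.12873077392578, 29.24692153930664), 169.32644653320312)
[[268.8, 114.3], [258.2, 114.3], [250.8, 122.0], [250.8, 132.7], [258.1, 140.1], [268.4, 140.2], [275.9, 132.8], [276.1, 122.1]]
(12, 12, 27, 29) [ 555.999599   -207.83800558  103.        ]
```

View pics/w1c.png

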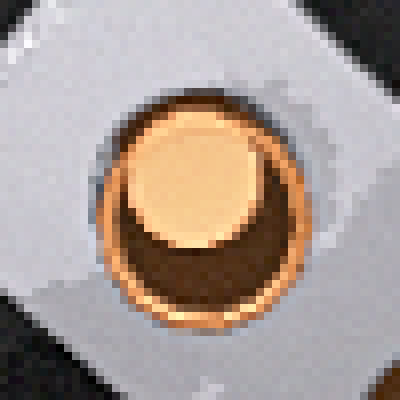

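Emit:
drive_tool(commands=[[-0.25,1,0,0,0,0],[-0.25,1,0,0,0,0],[-0.25,1,0,0,0,0],[-0.25,1,0,0,0,0],[-0.25,1,0,0,0,0],[-0.25,1,0,0,0,0],[-0.25,1,0,0,0,0],[-0.25,1,0,0,0,0],[-0.25,1,0,0,0,0],[-0.25,1,0,0,0,0]])

```text
time_s: 2.48
tool_pos: [432.3, 81.4, 291.4]
ee_rot: [3.078, 0.624, 0.0]
contact_force: [0.3, -0.4, -0.2]
gripper_width: 1.005
finger_force: 0.0
```

Emit:
drive_tool(commands=[[-0.05,0.35,0,0,0,0],[-0.05,0.35,0,0,0,0],[-0.05,0.35,0,0,0,0],[-0.05,0.35,0,0,0,0],[-0.05,0.35,0,0,0,0],[-0.05,0.35,0,0,0,0],[-0.05,0.35,0,0,0,0]])

```text
time_s: 3.07
tool_pos: [418.0, 184.3, 291.0]
ee_rot: [3.079, 0.616, -0.001]
contact_force: [0.3, -0.3, 0.1]
gripper_width: 0.995
finger_force: 0.0
```

Run:
```python
from h import *
s=env.read_state();m=env.camera_model("wrist");im=env.capture("wrist");cv2.imwrite("pics/w2.png",im[...,::-1])
np.save("w2.npy",m,allow_pickle=True)
print(s["time_s"],s["tool_pos"],s["ee_rot"],s["joint_positions"],proj(m,[[464,231,163],[464,231,92],[464,231,0]]).round(1))
```

```text
3.0667 [417.96011338 184.33109431 291.00381124] [ 3.07933721e+00  6.15922431e-01 -1.11975066e-03] [-0.24924207  0.18648031 -0.30670185  2.11429735  0.07570057  0.85185953
 -1.77688858] [[229.8 122.2]
 [235.3 117.7]
 [239.8 114.1]]
```

View pics/w2.png

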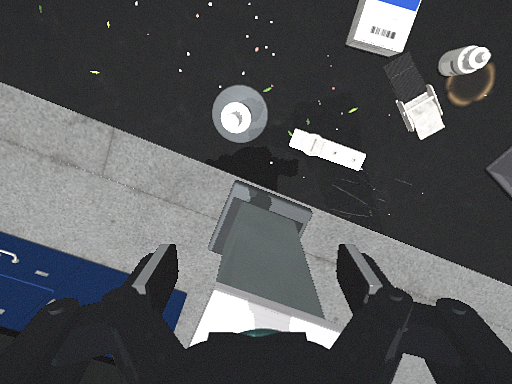

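The mouth rim measures about (263,127), so the vial is at ≈ (555.5, -208.5). In the new view the swab's collar and handle are at (235,118), with the foot ring around (240,114). I'll refine from the collar and foot.

Run:
```python
from h import *
m=np.load("w2.npy",allow_pickle=True).item();im=cv2.imread("pics/w2.png")
g=cv2.cvtColor(im,cv2.COLOR_BGR2GRAY)[80:150,205:275]
for th,z in((185,92),(70,3)):
  k=(g>th).astype(np.uint8);cs=max(cv2.findContours(k,0,1)[0],key=cv2.contourArea);e=cv2.fitEllipse(cv2.convexHull(cs));c=(e[0][0]+205,e[0][1]+80)
  print(th,e,c,onz(m,c,z).round(1))
```

```text
185 ((30.442842483520508, 37.347599029541016), (29.84931182861328, 31.587270736694336), 153.38592529296875) (235.4428424835205, 117.34759902954102) [464.5 231.   92. ]
70 ((34.47837448120117, 33.31297302246094), (56.1116828918457, 58.224308013916016), 167.10421752929688) (239.47837448120117, 113.31297302246094) [465.1 231.7   3. ]
```

Emit:
drive_tool(commands=[[0.157,0.15,-0.2,0,0,0],[0.157,0.15,-0.2,0,0,0],[0.157,0.15,-0.2,0,0,0],[0.157,0.15,-0.2,0,0,0],[0.157,0.15,-0.2,0,0,0],[0.157,0.15,-0.2,0,0,0],[0.157,0.15,-0.2,0,0,0],[0.157,0.15,-0.2,0,0,0],[0.157,0.15,-0.2,0,0,0]])

```text
time_s: 3.87
tool_pos: [464.3, 231.7, 232.3]
ee_rot: [-3.079, -0.623, -0.002]
contact_force: [-0.2, -0.7, 0.3]
gripper_width: 1.001
finger_force: 0.0
```

Run:
```python
from h import *
from scipy.spatial.transform import Rotation as Ro
P=[];W=[]
for i in range(4):
    s=env.read_state();P.append(s["tool_pos"]);W.append(Ro.from_rotvec(s["ee_rot"]).as_matrix()[:,2]);im=env.capture("wrist")
print(np.mean(P,0),np.std(P,0),np.mean(W,0),np.std(W,0))
m=env.camera_model("wrist");print(proj(m,[[464.5,231.2,163],[464.5,231.2,92]]))
cv2.imwrite("pics/w3.png",im[...,::-1])
```

```text
[464.29337255 231.90766125 232.04826942] [0.00720029 0.11276893 0.18853034] [ 1.18605785e-03  2.73611161e-04 -9.99999219e-01] [2.80387903e-04 4.04172803e-05 3.38252336e-07]
[[257.57524772 203.82568671]
 [257.45018632 180.18562291]]
```

View pics/w3.png

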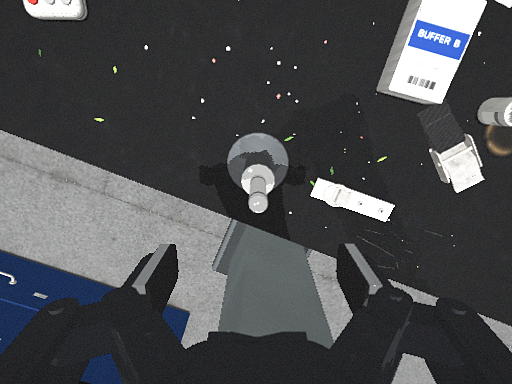

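The handle top is at (258,203), matching the prediction and centred between the fingers. I'll descend 120 mm and grip.

Emit:
drive_tool(commands=[[0,0,-0.1,0,0,0],[0,0,-0.2,0,0,0],[0,0,-0.3,0,0,0],[0,0,-0.35,0,0,0],[0,0,-0.4,0,0,0],[0,0,-0.4,0,0,0],[0,0,-0.4,0,0,0],[0,0,-0.4,0,0,0]])

```text
time_s: 4.73
tool_pos: [464.9, 232.6, 112.0]
ee_rot: [-3.079, -0.624, -0.002]
contact_force: [0.5, -0.3, -0.1]
gripper_width: 0.999
finger_force: 0.0
```

Emit:
drive_tool(commands=[[0,0,0,0,0,0],[0,0,0,0,0,0],[0,0,0,0,0,0],[0,0,0,0,0,0],[0,0,0,0,0,0],[0,0,0,0,0,0],[0,0,0,0,0,0],[0,0,0,0,0,0],[0,0,0,0,0,0],[0,0,0,0,0,0],[0,0,0,0,0,0],[0,0,0,0,0,0]], hand=1, squeeze=50)

```text
time_s: 5.73
tool_pos: [464.4, 232.2, 111.5]
ee_rot: [3.079, 0.624, 0.0]
contact_force: [0.3, -0.7, 5.4]
gripper_width: 0.169
finger_force: 48.6
```

Gripped, with the opening at about 14–16 mm. Lifting.

Emit:
drive_tool(commands=[[0,0,0.05,0,0,0],[0,0,0.12,0,0,0],[0,0,0.2,0,0,0],[0,0,0.28,0,0,0],[0,0,0.36,0,0,0],[0,0,0.44,0,0,0],[0,0,0.5,0,0,0],[0,0,0.5,0,0,0],[0,0,0.5,0,0,0]])

```text
time_s: 6.48
tool_pos: [464.5, 232.3, 261.7]
ee_rot: [-3.079, -0.624, -0.002]
contact_force: [-1.1, -0.4, -1.5]
gripper_width: 0.174
finger_force: 48.7
```

Emit:
drive_tool(commands=[[0.05,-0.1,0,0,0,0],[0.1,-0.2,0,0,0,0],[0.15,-0.3,0,0,0,0],[0.2,-0.4,0,0,0,0],[0.2,-0.5,0,0,0,0],[0.2,-0.6,0,0,0,0],[0.2,-0.7,0,0,0,0],[0.2,-0.8,0,0,0,0],[0.2,-0.85,0,0,0,0],[0.2,-0.85,0,0,0,0],[0.2,-0.85,0,0,0,0]])

```text
time_s: 7.4
tool_pos: [523.2, -23.5, 259.6]
ee_rot: [-3.079, -0.62, 0.005]
contact_force: [-0.3, 1.2, 0.3]
gripper_width: 0.171
finger_force: 48.7
```

Emit:
drive_tool(commands=[[0.05,-0.1,0,0,0,0],[0.08,-0.2,0,0,0,0],[0.1,-0.3,0,0,0,0],[0.1,-0.4,0,0,0,0],[0.1,-0.5,0,0,0,0],[0.1,-0.57,0,0,0,0],[0.103,-0.617,0,0,0,0],[0.103,-0.617,0,0,0,0],[0.103,-0.617,0,0,0,0],[0.103,-0.617,0,0,0,0],[0.103,-0.617,0,0,0,0]])

```text
time_s: 8.32
tool_pos: [555.6, -204.9, 261.2]
ee_rot: [-3.076, -0.63, -0.0]
contact_force: [0.4, 1.0, -0.3]
gripper_width: 0.172
finger_force: 48.8
```

Run:
```python
from h import *
from scipy.spatial.transform import Rotation as Ro
P=[];W=[]
for i in range(4):
    s=env.read_state();P.append(s["tool_pos"]);W.append(Ro.from_rotvec(s["ee_rot"]).as_matrix()[:,2]);im=env.capture("wrist")
p=np.mean(P,0);print(p,np.mean(W,0),s["contact_force"],s["gripper_width"])
m=env.camera_model("wrist");print(proj(m,[[p[0],p[1],p[2]+52],[p[0],p[1],p[2]-21],[p[0],p[1],p[2]-98],[555.5,-208.5,103]]))
a=env.capture("scene");b=env.capture("side")
for n,i in(("w4",im),("s4",a),("d4",b)): cv2.imwrite(f"pics/{n}.png",i[...,::-1])
f=lambda im,x,y,w,h,k:cv2.resize(im[y:y+h,x:x+w],None,fx=k,fy=k,interpolation=cv2.INTER_CUBIC)
T=[[p[0],p[1],p[2]-23],[p[0],p[1],p[2]-98],[555.5,-208.5,103]]
print(proj(env.camera_model("scene"),T),proj(env.camera_model("side"),T))
top=np.hstack([a[150:275,330:430],b[90:215,250:350]]);
o=np.hstack([f(im,180,60,150,200,3)[:600],f(a,330,175,58,100,6)]);o=o[:,:800]
o=np.hstack([f(im,190,80,130,200,3),f(a,340,175,34*2-2,100,3)[:, :205] if 0 else cv2.copyMakeBorder(f(a,338,170,66,100,3),0,300,0,0,0),cv2.copyMakeBorder(f(b,265,110,66,100,3),0,300,0,0,0)])
cv2.imwrite("pics/c4.png",o[...,::-1]);print(o.shape)
```

```text
[ 555.52566381 -205.5898756   261.31643566] [-1.29575625e-05  9.80638230e-04 -9.99999437e-01] [ 0.42816137 -0.64320149 -0.48778835] 0.17380360578236945
[[253.37284505 308.42723011]
 [254.81737258 228.52363095]
 [255.48176674 191.71883175]
 [258.14761461 175.98609144]]
[[373.11280892 188.73702803]
 [370.01500769 207.25675875]
 [368.49482786 221.59428287]] [[298.14497051 141.75524989]
 [297.03589993 157.18370079]
 [296.40991019 168.99702756]]
(600, 786, 3)
```

View pics/c4.png

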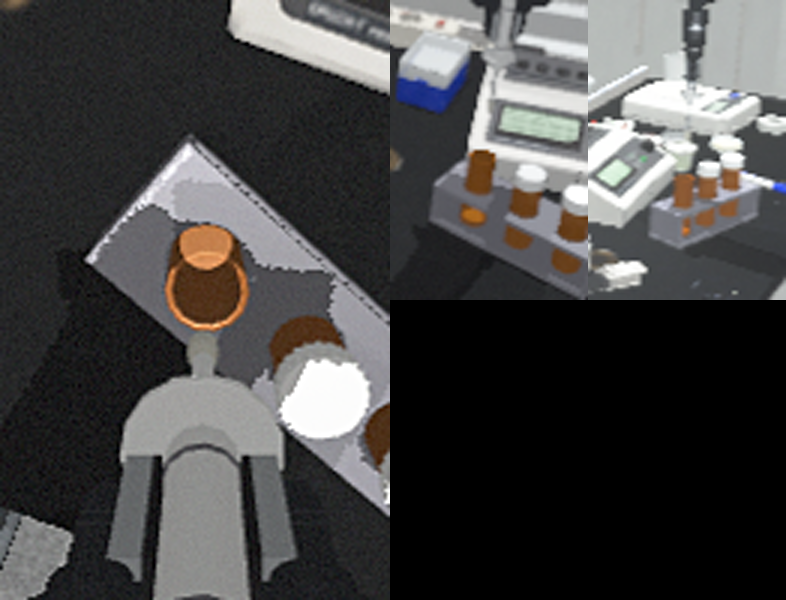

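The crop shows the swab hanging straight. The bud is at about (258,198) in wrist pixels and the mouth centre at about (259,177). I'll compute the residual offset with the same camera.

Run:
```python
from h import *
m=env.camera_model("wrist");z=env.read_state()["tool_pos"][2]
c=lambda u,v:((u+.5)/3-.5+190,(v+.5)/3-.5+80)
print("mouth",onz(m,c(207,290),103),"mouthL/R",onz(m,c(166,290),103),onz(m,c(248,290),103))
im=cv2.imread("pics/w4.png");
for v in (353,): print("bud",onz(m,c(203,v),z-93.5))
# bud silhouette top edge, expected
print(proj(m,[[555.5,-206.6,z-93.5]]),c(203,353),c(203,334))
# collar edge line far side
print("collar",onz(m,c(203,377),z-21)) # far edge of collar: centre+18 along view
R=np.array(m["R"]);print(R[0],R[1])
```

```text
mouth [ 555.25099727 -209.88968471  103.        ] mouthL/R [ 549.22553786 -195.67296442  103.        ] [ 561.27470051 -224.10519558  103.        ]
bud [ 552.537202   -209.33720885  167.91124651]
[[255.8265035  193.37339387]] (257.3333333333333, 197.33333333333331) (257.3333333333333, 191.0)
collar [ 571.057181   -201.40517603  240.41124651]
[ 3.89984406e-01 -9.20821040e-01 -8.80561101e-04] [-0.87479902 -0.37079144  0.31183391]
```

Swab and mouth agree to within 1–2 mm. I'll shift (+1, -1.5) mm and descend part-way, bud inside the mouth, then check.

Emit:
drive_tool(commands=[[0.003,-0.005,0,0,0,0],[0.003,-0.005,-0.08,0,0,0],[0.003,-0.005,-0.14,0,0,0],[0.003,-0.005,-0.2,0,0,0],[0.003,-0.005,-0.24,0,0,0],[0.003,-0.005,-0.27,0,0,0],[0.003,-0.005,-0.27,0,0,0],[0.003,-0.005,-0.27,0,0,0]])

```text
time_s: 9.28
tool_pos: [556.3, -209.5, 180.3]
ee_rot: [-3.079, -0.624, 0.0]
contact_force: [0.2, 0.3, -0.5]
gripper_width: 0.173
finger_force: 48.8
```

Run:
```python
from h import *
im=env.capture("wrist");a=env.capture("scene");b=env.capture("side");s=env.read_state();print(s["tool_pos"],s["contact_force"])
f=lambda im,x,y,w,h,k:cv2.resize(im[y:y+h,x:x+w],None,fx=k,fy=k,interpolation=cv2.INTER_CUBIC)
p=lambda i:cv2.copyMakeBorder(i,0,600-i.shape[0],0,0,cv2.BORDER_CONSTANT)
o=np.hstack([p(f(im,200,150,120,130,3)),p(f(a,348,190,40,60,5)),p(f(b,275,135,44,60,5))]);cv2.imwrite("pics/c5.png",o[...,::-1]);print(o.shape)
```

```text
[ 556.97636298 -209.67855081  181.37929797] [-0.03345089 -0.33596312 -0.114735  ]
(600, 780, 3)
```

View pics/c5.png

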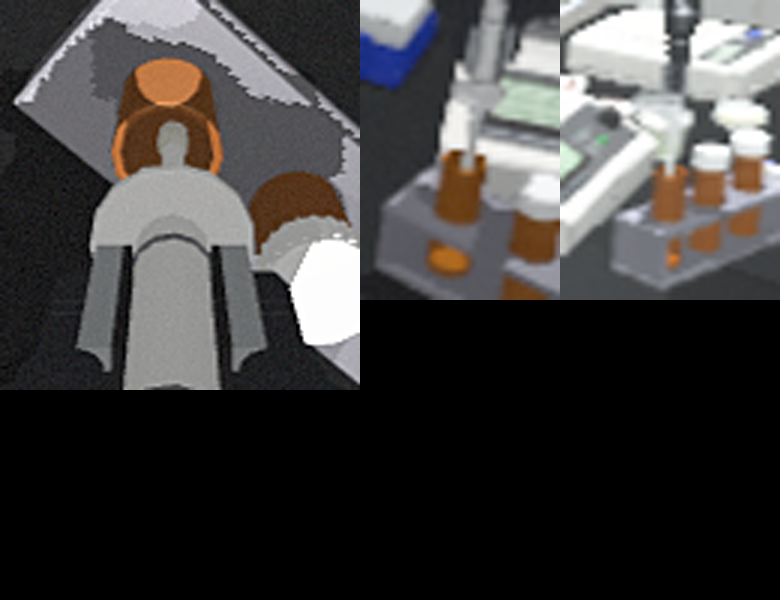

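The bud is inside the mouth, about 1.3 mm too far toward -y: wrist column 172 in the crop against mouth centre 167, and the scene view agrees. I'll correct that and descend slowly.

Emit:
drive_tool(commands=[[-0.002,0.005,0,0,0,0],[-0.002,0.005,-0.03,0,0,0],[-0.002,0.005,-0.06,0,0,0],[-0.002,0.005,-0.09,0,0,0],[-0.002,0.005,-0.12,0,0,0],[-0.002,0.005,-0.14,0,0,0],[-0.002,0.005,-0.15,0,0,0],[-0.002,0.005,-0.16,0,0,0],[-0.002,0.005,-0.165,0,0,0],[-0.002,0.005,-0.165,0,0,0]])

```text
time_s: 10.27
tool_pos: [555.5, -207.9, 130.5]
ee_rot: [-3.079, -0.624, 0.0]
contact_force: [-0.3, -0.1, 0.4]
gripper_width: 0.175
finger_force: 48.8
```

Emit:
drive_tool(commands=[[0,0,-0.003,0,0,0],[0,0,-0.006,0,0,0],[0,0,-0.008,0,0,0],[0,0,-0.01,0,0,0],[0,0,-0.01,0,0,0],[0,0,-0.01,0,0,0]])

```text
time_s: 10.77
tool_pos: [555.5, -207.9, 127.9]
ee_rot: [3.079, 0.624, 0.0]
contact_force: [0.1, -0.7, -0.2]
gripper_width: 0.176
finger_force: 48.8
```

Emit:
drive_tool(commands=[[0,0,-0.003,0,0,0],[0,0,-0.003,0,0,0],[0,0,-0.005,0,0,0],[0,0,-0.005,0,0,0],[0,0,-0.005,0,0,0],[0,0,-0.005,0,0,0]])

```text
time_s: 11.27
tool_pos: [555.6, -208.0, 126.6]
ee_rot: [3.079, 0.624, 0.0]
contact_force: [0.4, 1.4, 3.6]
gripper_width: 0.169
finger_force: 49.2
```

Emit:
drive_tool(commands=[[0,0,-0.003,0,0,0],[0,0,-0.003,0,0,0],[0,0,-0.003,0,0,0],[0,0,-0.003,0,0,0]])

```text
time_s: 11.6
tool_pos: [555.6, -208.0, 126.5]
ee_rot: [3.079, 0.624, 0.0]
contact_force: [-2.1, -0.2, 8.8]
gripper_width: 0.169
finger_force: 50.0
```

Run:
```python
from h import *
im=env.capture("wrist");a=env.capture("scene");b=env.capture("side");s=env.read_state();print(s["tool_pos"],s["contact_force"],s["moment"])
f=lambda im,x,y,w,h,k:cv2.resize(im[y:y+h,x:x+w],None,fx=k,fy=k,interpolation=cv2.INTER_CUBIC)
p=lambda i:cv2.copyMakeBorder(i,0,400-i.shape[0],0,0,cv2.BORDER_CONSTANT)
o=np.hstack([p(f(im,200,150,120,130,3)),p(f(a,348,190,40,60,5)),p(f(b,275,135,44,60,5))]);cv2.imwrite("pics/c6.png",o[...,::-1])
```

```text
[ 555.60839964 -207.95641856  126.51362286] [-2.17856177  0.96611802  8.98200334] [0.2247513  0.52774801 0.01001317]
```

The collar seated at the expected height, TCP 126.5, and the force builds on further push. Releasing and going straight up.

Emit:
drive_tool(commands=[[0,0,0.003,0,0,0],[0,0,0.003,0,0,0],[0,0,0.003,0,0,0],[0,0,0.003,0,0,0],[0,0,0.003,0,0,0],[0,0,0.003,0,0,0],[0,0,0.003,0,0,0],[0,0,0.003,0,0,0],[0,0,0.003,0,0,0],[0,0,0.003,0,0,0]], hand=0.3)

```text
time_s: 12.58
tool_pos: [555.5, -207.9, 126.3]
ee_rot: [-3.079, -0.624, 0.0]
contact_force: [0.1, 0.6, 0.2]
gripper_width: 0.701
finger_force: 0.0
```

Emit:
drive_tool(commands=[[0,0,0.03,0,0,0],[0,0,0.08,0,0,0],[0,0,0.15,0,0,0],[0,0,0.25,0,0,0],[0,0,0.35,0,0,0],[0,0,0.4,0,0,0],[0,0,0.4,0,0,0],[0,0,0.4,0,0,0],[0,0,0.4,0,0,0]])

```text
time_s: 13.33
tool_pos: [554.7, -207.8, 245.8]
ee_rot: [-3.079, -0.624, 0.002]
contact_force: [-0.1, 0.0, -0.2]
gripper_width: 0.702
finger_force: 0.0
```

Run:
```python
from h import *
m=env.camera_model("wrist");s=env.read_state();im=env.capture("wrist");cv2.imwrite("pics/w7.png",im[...,::-1]);print(s["tool_pos"],s["time_s"])
mn,mx=im.min(2).astype(int),im.max(2).astype(int)
q=proj(m,[[555.5,-208.5,178],[555.5,-208.5,107]]);print(q)
# ascii view of region
(x0,y0),(x1,y1)=q.min(0).astype(int)-[28,26],q.max(0).astype(int)+[28,20]
print(x0,y0)
for y in range(y0,min(y1,384),2): print(y,''.join('o' if mx[y,x]-mn[y,x]>40 else " .:-=+*#%@"[im[y,x].mean().astype(int)*9//255] for x in range(x0,x1)))
```

```text
[ 554.70120993 -207.75624783  245.83042402] 13.3333
[[257.7479943  203.3793461 ]
 [257.64049268 179.65605516]]
229 153
153 ##%+----------:::::+**+*******+*+****+************+-:++-
155 +------------::::::::::::=+-.-+++**+*******+********+-+*
157 --------------:::::::::oooooooooooo-+******************=
159 --------------::::::oooooooooooooooooo.+**++*++*+++*****
161 --------------::::.oooooooooooooooooooo.=+***++**++*****
163 --------------::::ooooooooo::--ooooooooo::::+****+*+*++*
165 ---------------::ooooo+****++++++*++ooooo::::+**+*++*++*
167 ----------------.-=+*++++++++++++++++*+-o:::::+*****+*++
169 ---------------:+*++++++++++++++++++++++*=-:::::::-++***
171 --------------=+*++++++++++++++++++++++++*+-::::-:::::::
173 -------------=++++++++++++++++++++++++++++*+-:::::::::::
175 ------------=++++++++++++++++==++++++++++++++-::::::::::
177 ------------=+#*##*++++=:-=++++=--=+++++++++*=::::::::::
179 ------------*####**++=-=+=++++++++=-++++++++*=::::::::::
181   :---------*#######%==+++++++++=++==+++++++*=::::::::::
183     .-=-----=#######*==+++++++++++++=++#**##*=::::::::::
185  
[... 453 characters left out ...]
++++++++++=-:-:::::::::::oooo
201  . . .         .   -++++++++++++++++++-:::::::::::::oooo
203   .          ..    =++++++++++++++++++=::::::::::::::ooo
205     . .   .  . .   :++++++++++++++++++=:-::::::::::::o=+
207                     +*+++++++++++++++=:::::::::::+*-::=+
209     .   .     .      :++++++++++++**=-:::::-::::+*-:-==+
211            . .         :-+*+**++*=.   :::::::::+++++++=+
213   .         .         . .           .. ..::::+++++++++++
215   .      ..  .              ......... .. ..:++++++++++++
217 ..    . ...   .          .... .. ..........  -++++++++++
219    .      .       .     ....... . ............ :++++++++
221 .      .   .    .     ..... ... . ....... .....  .-+++**
```

Collar (257,180) and handle top (257,202) match the predicted seated, upright pose to within 1 px, and the robot is clear. Handing in.

```bash
python3 -c "
from station import env
print(env.job_done())"
```

```text
the job is handed in; nothing more can be done
None
```

The swab stands upright and released in the open vial with its collar on the rim, the dropper bottle was never approached, and the job was handed in at about 13.4 s; its verdict was not reported back.

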